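Make the test cage safe, free its sagging bolt and hold the gate ajar

TASK

First take the yellow shorting plug out of the wooden rack, push it fully home in the blue interlock box's socket and let go of it. Then, by its red knob, lift the cage gate's sagging bolt and pull it back over the bent keeper, and swing the self-closing gate open to about 25 degrees without disturbing the other things lying around. Finish still holding the gate ajar there, steady in the gripper; do not let go.

Things in the scene. Friction and masses are not known exactly. Their poses are not given: they have to be found in the camera images.
- plug: loose shorting plug, 60-130 g: brass rod 14 mm across and 50 mm long with chamfered foot, above it a yellow round grip 24 mm across and 45 mm tall. Origin: centre of the rod's foot; z along the plug, up. The grip spans z 50 to 95 mm, its underside is the shoulder that sits on the block. It starts upright in the rack, fully in
- rack: fixed plain wooden block 90 x 90 x 60 mm tall with one hole, 17 mm across, in the middle of its top, where the plug is parked; origin at the centre of its underside, z up. It and the interlock may stand in each other's place
- interlock: fixed blue box 90 x 90 x 60 mm tall with a green and a red lamp (12 mm across, 10 mm proud) near two corners of its top; origin at the centre of its underside, z up
- socket (a point): centre of the mouth of the hole in the middle of the interlock's top, 60 mm above the table: hole 16 mm across with a 3 mm chamfer, upright, 54 mm deep; the plug is fully home when its shoulder sits on the box, its foot 50 mm below this point
- cage: fixed wire-mesh test cage with blue frame, 220 mm deep (x) x 370 mm wide (y) x 140 mm tall; origin at the centre of its underside, its front looks to its own -x (towards the robot), z up
- gate: yellow-framed mesh gate closing the cage's front, 290 mm wide, 12 mm thick, top edge 135 mm above the table. Origin on the upright hinge axis at table height, at the left (the cage's +y) end of the front; the gate runs from there along its own -y, its outer face looks to its own -x. These axes turn with the gate; shut, they are parallel to the cage's. Two steel guide loops on its outer face (115 and 265 mm from the hinge) reach 144 mm high
- gate_angle (a joint): rad, 0 = shut; grows as the gate's free end swings out towards the robot, seen from above clockwise about the hinge (up to 1.3). A spring shuts it: torque 1.2 x (angle + 0.5) N m about the hinge, at most some 10 N at the knob. The wanted 25 degrees is 0.44
- bolt: loose-hanging steel bolt on the gate's outer face: level rod 12 mm across, 237 mm long, along the gate; at its end away from the hinge a head 12 x 12 mm that hangs 11 mm below the rod. Origin on the rod's axis under the knob, 28 mm in front of the gate's own origin plane and, with the bolt shot, 210 mm from the hinge; axes as the gate's. A thin stem carries an upright red round knob, 18 mm across and 50 mm tall, from 38 to 88 mm above the origin
- bolt_grip (a point): point on the axis of the bolt's red knob, 18 mm below its top; 182 mm above the table when the bolt sags, with nothing but the stem within 19 mm below it, so it can be pinched from above; moves with the bolt
- bolt_slide (a joint): m, 0 = shot fully into the keeper, grows as the bolt is drawn along the gate (its own +y) towards the hinge, to 0.06. Drag about 1.5 N. Unlifted it is blocked at about 0.006 by the lip; the gate is free to swing once this is over 0.026
- bolt_lift (a joint): m, 0 = sagging on its guides, up to 0.02 when raised straight up; it falls back if let go (bolt 0.1 to 0.2 kg). The head clears the lip from about 0.011; 0.016 is comfortable
- keeper: dark steel keeper on the cage's lock post at the gate's free end: a trough with front wall (top 150 mm above the table) that holds the bolt's head, and across its mouth the bent-up lip, top about 105 mm above the table, behind which the sagging head catches. Origin under the lip, 87 mm above the table, 302 mm from the hinge; axes as the cage's
- spool: white solder spool, 52 mm across, 38 mm tall, standing on the cage's roof; leave alone; origin at the centre of its underside
- flux: small amber jar, 42 mm across, 50 mm tall; leave alone; origin at the centre of its underside
- driver: screwdriver 180 mm long lying on the table; leave alone
- tray: small green open tray 80 x 70 x 30 mm; leave alone; origin at the centre of its underside
Things that resemble listed ones, but are neither listed nor needed, are in the scene too. Of the things shaped like the plug, the brass one is meant.

How it is judged (in metres and radians):
On the way, in this order (a step that is already met when the one before it is completed fails the run):
1. the plug is fully home in the interlock socket and let go, with the bolt still shot (z of plug in the frame of socket below -0.046 m and horizontal distance between plug and socket below 0.005 m and angle between the z axis of plug and the z axis of interlock, either way round below 0.08 rad and contact force between the fingers and plug below 0.1 N and value of joint bolt_slide below 0.015 m), for 0.2 s.
2. the bolt is drawn back clear of the keeper (value of joint bolt_slide above 0.026 m and contact force between the fingers and bolt above 0.5 N), for 0.1 s.
At the end, for the whole second after the job is handed in: plug upright and home in the socket (within 4 mm), let go; gate still at 17 to 33 degrees (0.30-0.58 rad), held by the fingers on gate or bolt (over 1 N); bolt drawn back over 20 mm; spool, jar, screwdriver, tray within 30 mm of their starts (z of plug in the frame of socket below -0.046 m and horizontal distance between plug and socket below 0.005 m and angle between the z axis of plug and the z axis of interlock, either way round below 0.08 rad and contact force between the fingers and plug below 0.1 N and value of joint gate_angle between 0.3 and 0.58 rad and velocity of joint gate_angle between -0.08 and 0.08 rad/s and contact force between the fingers and gate above 1 N and value of joint bolt_slide above 0.02 m and distance of each of spool, flux, driver, tray from where it was at the start of the episode below 0.03 m); the arm keeps its last pose, push and grip.
It fails at once if the spool is disturbed (moved over 30 mm) (distance of spool from where it was at the start of the episode above 0.03 m).
It fails at once if the jar is disturbed (moved over 30 mm) (distance of flux from where it was at the start of the episode above 0.03 m).
It fails at once if the screwdriver is disturbed (moved over 30 mm) (distance of driver from where it was at the start of the episode above 0.03 m).
It fails at once if the tray is disturbed (moved over 30 mm) (distance of tray from where it was at the start of the episode above 0.03 m).
It also fails if it takes over 61 s, if anything falls off the work surface, if the arm or the gripper's body presses on something with over 40 N, if the wrist force passes 120 N, or if a joint passes its speed limit or range.

ROBOT

A 6-joint arm with a two-finger parallel gripper is mounted at the origin on the work surface. World frame = base frame: x ahead of the robot, y to its left, z up, the work surface at z = 0. Lengths are in mm, angles in rad, forces in N, time in s.
With the tool pointing down it reaches from about 350 to 975 mm from the base axis. Payload 7.1 kg.
Tool frame: the origin (TCP) lies at the very end of the fingers, on their centre line; the grasp point (between the pads) lies 19 mm behind it; z points along the fingers, y is the line along which they close (so a half turn about z gives the same grasp; the last joint's range is limited). The gripper opens to 88 mm and grips with 3 to 60 N. Pads are 20 mm wide; open, the fingers measure 115 mm over their backs; the gripper's body (75 mm by 178 mm) begins 61 mm behind the grasp point.
Start: joints at [1.093, 0.423, 1.63, -0, 1.089, -0.019], TCP at [276.763, 560.363, 222.675] pointing down, gripper open.
Joint ranges: [-3, 3], [-0.9, 2.11], [0.09, 2.58], [-1.31, 4.45], [0.11, 2.69], [-2.54, 2.54]. Speed limits (rad/s): [2.39, 2.39, 3.01, 3.14, 3.14, 3.14].

INTERFACE

Orientations are given as a rotation vector (axis times angle).
In Python, from workcell import sensors, imaging, close_job gives the robot as it stands. The module is installed in compiled form; this text tells all that it offers.
- The arm moves only by the tool servo_tool, never from a script. Its argument "steps" is a list of rows, each a list of 3 entries, a list of its own where there are three numbers: the shift along the world's x, y, z in m, then the turn, a rotation vector about the world's x, y, z in degrees, then the opening, from -1 (shut) to 1 (fully open). A call has exactly 8 rows; each row shifts and turns the commanded pose from where the row before left it; what a row does not reach is not made up. A row lasts 1/12 s, in which the tool goes at most 41.7 mm and 7.16 degrees, less where a joint would pass 70% of its speed; a pose out of reach is approached as far as the arm can. A call is refused whole if a number of a shift passes 0.0417 or a number of a turn 7.16, either way. A call with a gripper value outside its range is refused whole. The fingers move at their own pace and stop on an object; the grip force is fixed at half the most. Time passes only in rows, so rows that do not move let the fingers close, or fill a call up. It gives the time, the measured TCP pose, the force, the opening and the grip force at its end, in the units of the state.
- sensors.get_obs(): the state, without advancing time (a new reading comes with each control period).
- imaging.get_image(name): name is "side" or "top" or "wrist"; returns a dict with "color" (480x640x3 uint8, blue, green, red), "range_z" (480x640 float32, mm along the optical axis (not along the pixel's ray), 0 where there is no reading), "vertical_fov" (degrees; the focal length in pixels is half the picture's height over the tangent of half this angle, whatever the lens; pixels are square), "cx", "cy" (the principal point, pixels), "rvec" (rotation vector, rad) and "tvec" (3), from world to camera coordinates, as OpenCV has them; the wrist camera has in their place "tool_from_camera" (4x4, takes a point from camera to tool coordinates, whose origin is the TCP and whose axes are the flange's). Camera axes: x right, y down, z forward; pixel columns grow to the right and rows downward; lengths in mm; the calibration is good to about 2 mm. A picture is of the moment at which its call begins: read the wrist's pose just before it.
- close_job(): hands the job in; it is judged then, once.
The state is a dict: "t": time; "qpos": joint angles; "qvel": joint speeds; "joint_torque": joint torques, N m; "ee_pos": TCP position; "orientation": TCP orientation; "ft_force": force on the tool from outside, world axes, zero at the start; "moment": the same for the moment, N m; "width": finger opening in mm; "grasp_force": force on a finger pad.
Only numpy, scipy, OpenCV 4.12 (cv2) and the standard library are available. Lean on these libraries where they do the work, as an engineer would, in place of code of your own. Each camera call takes 0.05 s, during which the arm holds its last target. There are 200 camera calls.

## Working session

There is one attempt and no reset: what is moved stays moved. The work goes in short steps, Python scripts to look and compute and a tool call to move; the robot and the scene stay as the last step left them, time stands still between calls to the robot, and variables do not carry over. Pictures are saved under pics/ and viewed, at most 10 in all, crops included, and the job is handed in when it is done.

Besides the shell and the picture viewer there is one more tool, called after "Call:" as name(argument=value, ...) on one line, values as JSON. servo_tool: Moves the arm, as the interface text tells. Its arguments: {"type":"object","properties":{"steps":{"type":"array"}},"required":["steps"]}

```bash
mkdir -p pics
cat > h.py <<'E'
import numpy as np, cv2
from scipy.spatial.transform import Rotation as R
from workcell import sensors, imaging, close_job
def get(n):
    o=sensors.get_obs(); d=imaging.get_image(n)
    h,w=d["color"].shape[:2]; f=h/2/np.tan(np.radians(d["vertical_fov"])/2)
    if n=="wrist":
        T=np.eye(4); T[:3,:3]=R.from_rotvec(o["orientation"]).as_matrix(); T[:3,3]=o["ee_pos"]
        M=T@np.array(d["tool_from_camera"])
    else:
        E=np.eye(4); E[:3,:3]=R.from_rotvec(np.ravel(d["rvec"])).as_matrix(); E[:3,3]=np.ravel(d["tvec"]); M=np.linalg.inv(E)
    d.update(f=f,M=M,o=o); return d
def ray(d,u,v):
    return d["M"][:3,3], d["M"][:3,:3]@np.array([(u-d["cx"])/d["f"],(v-d["cy"])/d["f"],1.])
def onz(d,u,v,z):
    c,r=ray(d,u,v); return c+r*(z-c[2])/r[2]
def cloud(d):
    v,u=np.mgrid[:480,:640]; Z=d["range_z"]
    P=np.stack([(u-d["cx"])/d["f"]*Z,(v-d["cy"])/d["f"]*Z,Z],-1)
    return P@d["M"][:3,:3].T+d["M"][:3,3]
def two(d1,p1,d2,p2):
    c1,r1=ray(d1,*p1); c2,r2=ray(d2,*p2)
    s=np.linalg.lstsq(np.stack([r1,-r2],1),c2-c1,rcond=None)[0]
    a=c1+s[0]*r1;b=c2+s[1]*r2; return (a+b)/2,np.linalg.norm(a-b)
E
python3 - <<'E'
from h import *
for n in("top","side"):
    d=get(n); cv2.imwrite(f"pics/{n}0.png",d["color"]); print(n,d["M"].round(2).tolist(),d["f"],d["cx"],d["cy"])
o=d["o"];print(o)
E
```

```text
top [[0.02, -1.0, 0.08, 461.92], [-1.0, -0.02, 0.01, 21.53], [-0.01, -0.08, -1.0, 1452.28], [0.0, 0.0, 0.0, 1.0]] 555.7101557662512 317.04733493674263 255.03918980697998
side [[0.95, -0.25, 0.21, 355.46], [-0.33, -0.69, 0.64, -638.46], [-0.01, -0.68, -0.74, 919.64], [0.0, 0.0, 0.0, 1.0]] 541.5721190294247 323.136288957494 244.39461562376138
{'t': 0.05, 'qpos': array([ 1.09302114e+00,  4.23836416e-01,  1.63068130e+00, -7.56057023e-06,
        1.08864087e+00, -1.89957433e-02]), 'qvel': array([-1.18381051e-03,  8.67527914e-05, -9.10241174e-04,  1.98243847e-03,
       -6.97782901e-04, -1.02616914e-04]), 'joint_torque': array([ 1.90316176e-03, -5.46087956e+01, -2.74616200e+01,  6.48293132e-02,
        1.88077649e-02,  4.57235529e-06]), 'ee_pos': array([276.49962972, 559.87942912, 221.90790056]), 'orientation': array([-7.14253980e-01, -3.05893152e+00,  2.38656050e-03]), 'ft_force': array([ 0.51721965, -0.77043539, -0.33222396]), 'moment': array([-0.03474308,  0.018527  ,  0.00467173]), 'grasp_force': 0.0, 'width': 87.63691913702183}
```

View pics/top0.png

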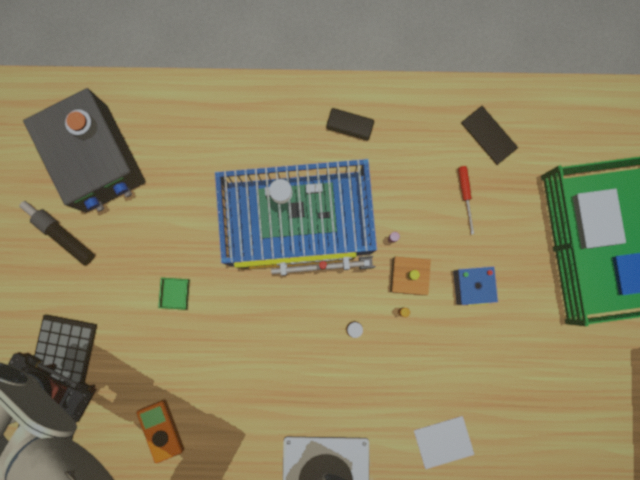

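View pics/side0.png

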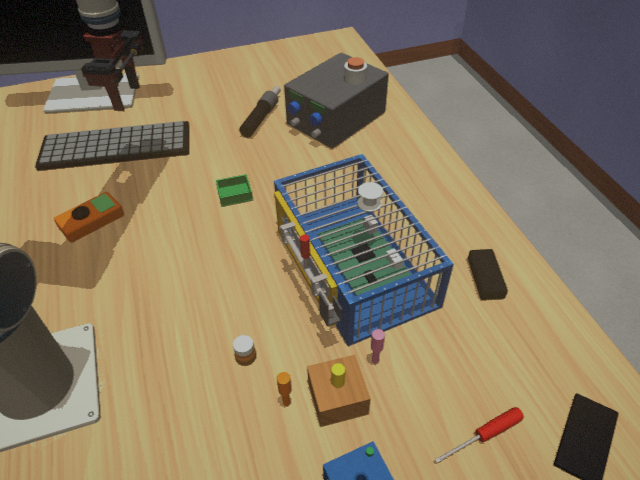

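Top view: the rack is at (411,276) with a yellow-gripped plug at (415,275), and the interlock is at (477,286). The red knob is at (323,266), the jar at (355,330), the spool at (280,190), the tray at (175,294) and the driver at (467,200). Plug candidates: yellow (415,275), pink (394,238), orange (404,312). Only the yellow one stands in the rack, so it fits. I'll confirm it in a crop.

```bash
cat > meas.py <<'E'
from h import *
t=get("top"); s=get("side")
np.savez("t0.npz",t=t["color"],s=s["color"])
def blobs(d,lo,hi,box,amin=15):
    hsv=cv2.cvtColor(d["color"],cv2.COLOR_BGR2HSV); m=cv2.inRange(hsv,lo,hi)
    k=np.zeros_like(m); x0,y0,x1,y1=box; k[y0:y1,x0:x1]=255; m&=k
    n,l,st,c=cv2.connectedComponentsWithStats(m)
    return [(c[i].round(1).tolist(),st[i].tolist()) for i in range(1,n) if st[i,4]>=amin]
Y=((22,120,90),(34,255,255))
print("yel top",blobs(t,*Y,(385,255,440,300))); print("yel side",blobs(s,*Y,(300,350,370,400)))
Rd=((0,150,60),(8,255,255))
print("red top",blobs(t,*Rd,(300,250,345,285),6)); print("red side",blobs(s,*Rd,(290,225,320,265)))
print("blue top",blobs(t,(100,120,40),(125,255,255),(450,260,505,310)))
C=cloud(t)
for nm,(u,v) in dict(rack=(400,285),box=(470,297),plug=(415,275),hole=(478,286),pink=(394,238),orange=(404,312),jar=(355,330),table=(440,330),knob=(323,266)).items(): print(nm,C[v,u].round(1))
c1=cv2.resize(t["color"][225:325,260:510],(800,320),interpolation=cv2.INTER_CUBIC)
c2=cv2.resize(s["color"][320:480,220:440],(385,280),interpolation=cv2.INTER_CUBIC); c3=cv2.resize(s["color"][180:340,260:400],(245,280),interpolation=cv2.INTER_CUBIC)
o=np.zeros((600,800,3),np.uint8);o[:320]=c1;o[320:,:385]=c2;o[320:,400:645]=c3
cv2.imwrite("pics/crop1.png",o)
E
python3 meas.py
```

```text
yel top [([413.7, 274.6], [408, 270, 12, 10, 98])]
yel side [([337.7, 374.4], [331, 363, 15, 25, 282])]
red top [([322.3, 264.8], [320, 262, 6, 7, 29])]
red side [([304.5, 246.1], [300, 235, 10, 24, 180])]
blue top [([477.0, 286.4], [459, 268, 37, 36, 987])]
rack [ 495.6 -177.    61.2]
box [ 468.6 -351.4   61.1]
plug [ 519.3 -206.7  106.3]
hole [ 497.  -379.6   32.4]
pink [ 609.7 -156.8   95.5]
orange [ 429.7 -180.9  103.2]
jar [381.4 -66.7  48.1]
table [ 382.3 -289.9   -0.5]
knob [532.2  16.6 200.4]
```

View pics/crop1.png

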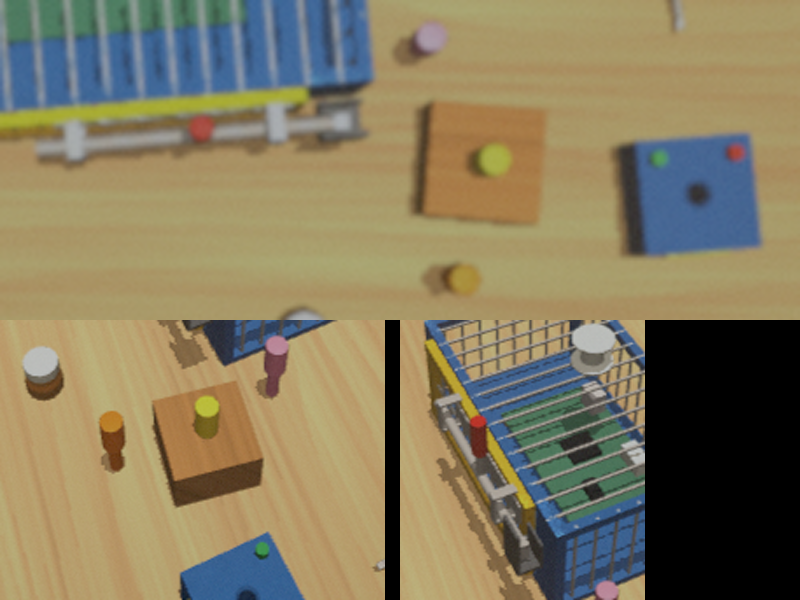

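The crop confirms it: the yellow plug stands in the plain wooden rack. The pink and orange ones stand on the table with rods of their own colour, so they are decoys. The blue box with the lamps has its dark hole at crop (699,195). The red knob is at crop (201,128).

Run:
```python
from h import *
t=get("top"); s=get("side")
def cen(d,lo,hi,box):
    x0,y0,x1,y1=box; m=cv2.inRange(cv2.cvtColor(d["color"][y0:y1,x0:x1],cv2.COLOR_BGR2HSV),lo,hi)
    q=cv2.moments(m,True); return q["m10"]/q["m00"]+x0,q["m01"]/q["m00"]+y0
print("plug",onz(t,414.4,274.7,105).round(1))
hz=cen(t,(0,0,0),(180,255,60),(470,278,487,295)); print("hole",hz,onz(t,*hz,60).round(1))
C=cloud(t)
m=(C[...,2]>56)&(C[...,2]<64)
for nm,(x0,y0,x1,y1) in dict(box=(452,262,502,312),rack=(388,252,436,300)).items():
    P=C[y0:y1,x0:x1][m[y0:y1,x0:x1]][:,:2].astype(np.float32); print(nm,cv2.minAreaRect(P))
k=(C[...,2]>192)&(C[...,2]<208); P=C[255:280,312:335][k[255:280,312:335]]; print("knob top",P.mean(0),P.min(0),P.max(0),len(P))
ks=two(t,(322.5,265.0),s,(304.8,237)); print("knob2",ks)
g=cv2.inRange(cv2.cvtColor(t["color"],cv2.COLOR_BGR2HSV),(22,130,90),(34,255,255)); v,u=np.nonzero(g[245:275,225:362]); 
G=C[v+245,u+225]; G=G[(G[:,2]>125)&(G[:,2]<145)]; print("gate",len(G),np.polyfit(G[:,1],G[:,0],1),G[:,1].min(),G[:,1].max())
for nm,lo,hi in(("spoolish",(0,0,0),(0,0,0)),): pass
print("spool",C[190,280],"cage corners",C[164,364],C[253,372])
w=get("wrist"); print("wrist in tool",np.array(w["tool_from_camera"]).round(2).tolist(),w["f"])
```

```text
plug [ 520.  -205.4  105. ]
hole (477.54545454545456, 285.3636363636364) [ 497.9 -370.6   60. ]
box ((497.09844970703125, -372.2322998046875), (89.91667938232422, 92.44625091552734), 5.538713455200195)
rack ((519.6795654296875, -206.20883178710938), (91.36680603027344, 89.952880859375), 85.97816467285156)
knob top [534.70445167  16.68266479 200.34827054] [527.45609646   9.8377251  194.712034  ] [543.38740364  23.52337359 205.6172838 ] 46
knob2 (array([536.63736191,  17.36176358, 198.67687544]), np.float64(4.186964966852108))
gate 507 [-1.08980884e-01  5.59202861e+02] -61.47810104741854 225.92497096232188
spool [708.27736002 118.98712837 179.3871023 ] cage corners [781.19399584 -77.79859577 143.3131189 ] [ 575.4708758  -107.22167995   51.69142993]
wrist in tool [[-0.0, -0.96, -0.29, 78.46], [1.0, -0.0, 0.0, -0.59], [-0.0, -0.29, 0.96, -161.8], [0.0, 0.0, 0.0, 1.0]] 387.42155454167016
```

Call:
servo_tool(steps=[[[0.0122, -0.0383, 0], [0, 0, -3.2], 1], [[0.0122, -0.0383, 0], [0, 0, -3.2], 1], [[0.0122, -0.0383, 0], [0, 0, -3.2], 1], [[0.0122, -0.0383, 0], [0, 0, -3.2], 1], [[0.0122, -0.0383, 0], [0, 0, -3.2], 1], [[0.0122, -0.0383, 0], [0, 0, -3.2], 1], [[0.0122, -0.0383, 0], [0, 0, -3.2], 1], [[0.0122, -0.0383, 0], [0, 0, -3.2], 1]])

```text
t: 1.02
ee_pos: [374.5, 252.2, 222.9]
orientation: [1.377, 2.823, 0.001]
ft_force: [1.4, -0.3, 1.5]
width: 87.6
grasp_force: 0.0
```

Call:
servo_tool(steps=[[[0.0122, -0.0383, 0], [0, 0, -3.2], 1], [[0.0122, -0.0383, 0], [0, 0, -3.2], 1], [[0.0122, -0.0383, 0], [0, 0, -3.2], 1], [[0.0122, -0.0383, 0], [0, 0, -3.2], 1], [[0.0122, -0.0383, 0], [0, 0, -3.2], 1], [[0.0122, -0.0383, 0], [0, 0, -3.2], 1], [[0.0122, -0.0383, 0], [0, 0, -3.2], 1], [[0.0122, -0.0383, 0], [0, 0, -3.2], 1]])

```text
t: 1.68
ee_pos: [472.2, -54.6, 223.0]
orientation: [1.97, 2.447, 0.001]
ft_force: [-0.3, 0.0, 0.2]
width: 87.4
grasp_force: 0.0
```

Call:
servo_tool(steps=[[[0.0122, -0.0383, 0], [0, 0, -3.2], 1], [[0.0122, -0.0383, 0], [0, 0, -3.2], 1], [[0.0122, -0.0383, 0], [0, 0, -3.2], 1], [[0.0122, -0.0383, 0], [0, 0, -3.2], 1], [[0, 0, 0], [0, 0, 0], 1], [[0, 0, 0], [0, 0, 0], 1], [[0, 0, 0], [0, 0, 0], 1], [[0, 0, 0], [0, 0, 0], 1]])

```text
t: 2.35
ee_pos: [520.2, -204.5, 222.5]
orientation: [-2.225, -2.217, 0.0]
ft_force: [-0.1, 0.8, -1.1]
width: 88.0
grasp_force: 0.0
```

Run:
```python
from h import *
w=get("wrist"); cv2.imwrite("pics/w1.png",w["color"])
m=cv2.inRange(cv2.cvtColor(w["color"],cv2.COLOR_BGR2HSV),(22,110,80),(36,255,255))
n,l,st,c=cv2.connectedComponentsWithStats(m)
for i in range(1,n):
    if st[i,4]>200: print(st[i],c[i],onz(w,*c[i],105).round(1))
C=cloud(w); k=(C[...,2]>101)&(C[...,2]<109)&(m>0)
P=C[k]; print(len(P),P.mean(0),P.min(0),P.max(0))
k=(abs(C[...,2]-60)<4); print("rack",cv2.minAreaRect(C[k&(C[...,1]>-270)][:,:2].astype(np.float32)))
```

```text
[312 211  30  41 873] [326.12943872 233.28636884] [ 521.4 -203.2  105. ]
703 [ 521.34906077 -206.08961346  104.59121169] [ 510.67547694 -217.84642687  101.10254603] [ 532.59012203 -195.03584021  107.07578642]
rack ((578.9534301757812, -133.88302612304688), (309.5282897949219, 159.51390075683594), 41.43175506591797)
```

View pics/w1.png

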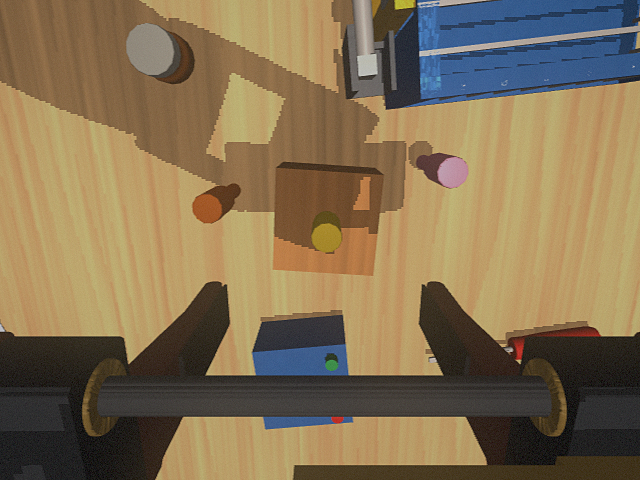

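The wrist view shows the plug's cap at (326,233) between the fingers, with clear space around it. The cloud puts it at (521,-206), so I'll descend and grip.

Call:
servo_tool(steps=[[[0.001, -0.0015, -0.02], [0, 0, 0], 1], [[0, 0, -0.025], [0, 0, 0], 1], [[0, 0, -0.025], [0, 0, 0], 1], [[0, 0, -0.025], [0, 0, 0], 1], [[0, 0, -0.025], [0, 0, 0], 1], [[0, 0, -0.02], [0, 0, 0], 1], [[0, 0, -0.012], [0, 0, 0], 1], [[0, 0, 0], [0, 0, 0], 1]])

```text
t: 3.07
ee_pos: [520.2, -205.5, 68.6]
orientation: [-2.222, -2.215, 0.003]
ft_force: [0.4, -0.3, 0.4]
width: 87.8
grasp_force: 0.0
```

Call:
servo_tool(steps=[[[0, 0, 0], [0, 0, 0], -1], [[0, 0, 0], [0, 0, 0], -1], [[0, 0, 0], [0, 0, 0], -1], [[0, 0, 0], [0, 0, 0], -1], [[0, 0, 0], [0, 0, 0], -1], [[0, 0, 0], [0, 0, 0], -1], [[0, 0, 0], [0, 0, 0], -1], [[0, 0, 0], [0, 0, 0], -1]])

```text
t: 3.73
ee_pos: [521.8, -207.2, 70.8]
orientation: [2.227, 2.216, 0.0]
ft_force: [0.1, -0.3, -0.6]
width: 38.2
grasp_force: 0.0
```

Call:
servo_tool(steps=[[[0, 0, 0], [0, 0, 0], -1], [[0, 0, 0], [0, 0, 0], -1], [[0, 0, 0], [0, 0, 0], -1], [[0, 0, 0], [0, 0, 0], -1], [[0, 0, 0], [0, 0, 0], -1], [[0, 0, 0.005], [0, 0, 0], -1], [[0, 0, 0.01], [0, 0, 0], -1], [[0, 0, 0.015], [0, 0, 0], -1]])

```text
t: 4.4
ee_pos: [520.9, -206.8, 100.6]
orientation: [-2.225, -2.214, 0.001]
ft_force: [0.2, 0.8, -1.1]
width: 23.5
grasp_force: 30.0
```

Call:
servo_tool(steps=[[[0, 0, 0.02], [0, 0, 0], -1], [[0, 0, 0.02], [0, 0, 0], -1], [[-0.003, -0.025, 0.02], [0, 0, 0], -1], [[-0.004, -0.03, 0], [0, 0, 0], -1], [[-0.004, -0.03, 0], [0, 0, 0], -1], [[-0.004, -0.03, 0], [0, 0, 0], -1], [[-0.004, -0.03, 0], [0, 0, 0], -1], [[-0.003, -0.02, 0], [0, 0, 0], -1]])

```text
t: 5.07
ee_pos: [499.5, -374.7, 161.9]
orientation: [2.227, 2.214, -0.0]
ft_force: [0.6, -0.6, -0.5]
width: 23.2
grasp_force: 30.0
```

Run:
```python
from h import *
w=get("wrist"); 
p=w["M"]; Mi=np.linalg.inv(p)
def proj(x): q=Mi@np.r_[x,1]; return q[0]/q[2]*w["f"]+w["cx"],q[1]/q[2]*w["f"]+w["cy"]
u,v=map(int,proj([498,-371,60])); print(u,v, proj([499.5,-374.7,101]))
x0,y0=max(u-60,0),max(v-60,0); c=w["color"][y0:y0+120,x0:x0+120]
cv2.imwrite("pics/w2.png",np.hstack([cv2.resize(c,(480,480),interpolation=cv2.INTER_CUBIC),cv2.resize(w["color"],(320,240))] if 0 else [cv2.resize(c,(480,480),interpolation=cv2.INTER_CUBIC)])); print(x0,y0)
C=cloud(w); k=(abs(C[...,2]-60)<3)&(abs(C[...,0]-498)<65)&(abs(C[...,1]+371)<65)
print(cv2.minAreaRect(C[k][:,:2].astype(np.float32)))
t=get("top"); C=cloud(t); k=(abs(C[...,2]-60)<5)&(abs(C[...,0]-498)<65)&(abs(C[...,1]+371)<65)
print(cv2.minAreaRect(C[k][:,:2].astype(np.float32)))
```

```text
322 235 (np.float64(324.6033876412187), np.float64(259.64558399332117))
262 175
((498.539794921875, -372.96551513671875), (90.27041625976562, 90.36479949951172), 5.383457183837891)
((496.33074951171875, -364.5695495605469), (91.13756561279297, 78.40925598144531), 4.151067733764648)
```

View pics/w2.png

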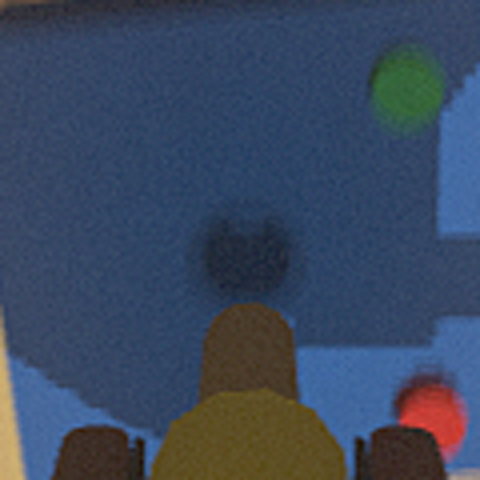

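The crop shows the rod's foot near (250,350) and the hole at (247,252). I'll work out the offset in the tool frame, so pose noise drops out.

Run:
```python
from h import *
E=[]
for i in range(8):
    w=get("wrist"); E.append(np.r_[w["o"]["ee_pos"],w["o"]["ft_force"]])
    if i==0: ws=w
E=np.array(E); print(E.mean(0).round(2),E.std(0).round(2))
T=np.array(w["tool_from_camera"]); Rt=R.from_rotvec(w["o"]["orientation"]).as_matrix()
def tool(u,v,dep):
    d=T[:3,:3]@np.array([(u-w["cx"])/w["f"],(v-w["cy"])/w["f"],1]); c=T[:3,3]; return c+d*(dep-c[2])/d[2]
z=E[:,2].mean()
h=tool(323.75,238,z-60); print("hole rel world",(Rt@h).round(2)); 
# box centre rel via depth
P=cloud(w)-w["o"]["ee_pos"]; k=(abs(P[...,2]+z-60)<3)&(abs(P[...,0])<65)&(abs(P[...,1])<65)
print("box rel",cv2.minAreaRect(P[k][:,:2].astype(np.float32)))
# plug cap
m=cv2.inRange(cv2.cvtColor(w["color"],cv2.COLOR_BGR2HSV),(20,110,50),(36,255,255))>0
k=m&(abs(P[...,0])<40)&(abs(P[...,1])<40); q=P[k]; print("cap z",np.percentile(q[:,2],[5,50,95])); q=q[q[:,2]>np.percentile(q[:,2],95)-5]; print("cap rel",q.mean(0),q.min(0),q.max(0))
```

```text
[ 4.9969e+02 -3.7197e+02  1.6107e+02  2.8000e-01  4.9000e-01 -3.1000e-01] [0.23 1.45 0.29 0.43 0.45 0.43]
hole rel world [  -0.53    2.34 -101.07]
box rel ((-1.3854522705078125, -2.0042495727539062), (90.28672790527344, 90.48561096191406), 5.399472236633301)
cap z [  3.17478947  34.67871812 108.51640398]
cap rel [  4.89041076  18.69794883 106.96382714] [-38.6836797   16.46645929 103.52974506] [ 37.62923084  24.21558694 110.39730862]
```

Both displacement estimates, cap to hole and rack to box in the same top view, agree with the commanded shift to within 1 mm. The 3 mm chamfer covers that, so I'll insert while watching the force.

Call:
servo_tool(steps=[[[-0.0003, -0.0005, -0.015], [0, 0, 0], -1], [[0, 0, -0.015], [0, 0, 0], -1], [[0, 0, -0.006], [0, 0, 0], -1], [[0, 0, -0.004], [0, 0, 0], -1], [[0, 0, -0.003], [0, 0, 0], -1], [[0, 0, -0.003], [0, 0, 0], -1], [[0, 0, 0], [0, 0, 0], -1], [[0, 0, 0], [0, 0, 0], -1]])

```text
t: 6.23
ee_pos: [499.7, -372.7, 115.0]
orientation: [2.227, 2.216, 0.0]
ft_force: [0.9, 0.1, -0.7]
width: 23.7
grasp_force: 30.0
```

Call:
servo_tool(steps=[[[0, 0, -0.003], [0, 0, 0], -1], [[0, 0, -0.003], [0, 0, 0], -1], [[0, 0, -0.003], [0, 0, 0], -1], [[0, 0, -0.003], [0, 0, 0], -1], [[0, 0, -0.003], [0, 0, 0], -1], [[0, 0, -0.003], [0, 0, 0], -1], [[0, 0, 0], [0, 0, 0], -1], [[0, 0, 0], [0, 0, 0], -1]])

```text
t: 6.9
ee_pos: [499.3, -372.5, 96.4]
orientation: [-2.227, -2.215, 0.0]
ft_force: [-0.6, 0.3, -1.2]
width: 23.4
grasp_force: 30.0
```

Call:
servo_tool(steps=[[[0, 0, -0.005], [0, 0, 0], -1], [[0, 0, -0.005], [0, 0, 0], -1], [[0, 0, -0.005], [0, 0, 0], -1], [[0, 0, -0.005], [0, 0, 0], -1], [[0, 0, -0.003], [0, 0, 0], -1], [[0, 0, -0.0015], [0, 0, 0], -1], [[0, 0, -0.001], [0, 0, 0], -1], [[0, 0, 0], [0, 0, 0], -1]])

```text
t: 7.57
ee_pos: [499.4, -372.6, 71.0]
orientation: [-2.227, -2.216, 0.0]
ft_force: [0.8, -1.0, -0.4]
width: 23.2
grasp_force: 30.0
```

Still no contact force, so I'll press 1 mm at a time until the shoulder seats.

Call:
servo_tool(steps=[[[0, 0, -0.001], [0, 0, 0], -1], [[0, 0, 0], [0, 0, 0], -1], [[0, 0, -0.001], [0, 0, 0], -1], [[0, 0, 0], [0, 0, 0], -1], [[0, 0, -0.0005], [0, 0, 0], -1], [[0, 0, 0], [0, 0, 0], -1], [[0, 0, 0], [0, 0, 0], -1], [[0, 0, 0], [0, 0, 0], -1]])

```text
t: 8.23
ee_pos: [499.7, -372.8, 70.6]
orientation: [2.226, 2.215, 0.0]
ft_force: [-3.1, 3.0, 14.1]
width: 23.4
grasp_force: 30.0
```

Call:
servo_tool(steps=[[[0, 0, 0.0012], [0, 0, 0], 1], [[0, 0, 0], [0, 0, 0], 1], [[0, 0, 0], [0, 0, 0], 1], [[0, 0, 0], [0, 0, 0], 1], [[0, 0, 0], [0, 0, 0], 1], [[0, 0, 0.005], [0, 0, 0], 1], [[0, 0, 0.02], [0, 0, 0], 1], [[0, 0, 0.03], [0, 0, 0], 1]])

```text
t: 8.9
ee_pos: [497.7, -371.3, 122.9]
orientation: [-2.223, -2.212, 0.001]
ft_force: [0.7, -1.1, -1.2]
width: 73.5
grasp_force: 0.0
```

Call:
servo_tool(steps=[[[0, 0, 0.035], [0, 0, 0], 1], [[0, 0, 0.035], [0, 0, 0], 1], [[0, 0, 0.03], [0, 0, 0], 1], [[0, 0.01, 0], [0, 0, 0], 1], [[0, 0.03, 0], [0, 0, 0], 1], [[0, 0, 0], [0, 0, 0], 1], [[0, 0, 0], [0, 0, 0], 1], [[0, 0, 0], [0, 0, 0], 1]])

```text
t: 9.57
ee_pos: [499.5, -332.7, 224.7]
orientation: [-2.226, -2.217, 0.0]
ft_force: [-0.5, 0.9, -0.0]
width: 87.4
grasp_force: 0.0
```

Run:
```python
from h import *
w=get("wrist");C=cloud(w)
m=cv2.inRange(cv2.cvtColor(w["color"],cv2.COLOR_BGR2HSV),(22,110,60),(36,255,255))>0
for n in("wrist","top"):
    d=get(n);C=cloud(d);m=cv2.inRange(cv2.cvtColor(d["color"],cv2.COLOR_BGR2HSV),(20,110,60),(36,255,255))>0
    k=m&(abs(C[...,0]-499)<30)&(abs(C[...,1]+372)<30)&(C[...,2]>70); P=C[k]
    if len(P): q=P[P[:,2]>95]; print(n,len(P),"z",np.percentile(P[:,2],[50,95]),"cap",q.mean(0) if len(q) else None)
c=w["color"][150:450,200:440]; cv2.imwrite("pics/w3.png",cv2.resize(c,(480,600)))
print(w["o"]["ee_pos"])
```

```text
wrist 938 z [104.20876966 105.60903246] cap [ 498.97594439 -370.67809554  104.01170105]
top 37 z [ 95.81461892 108.11773023] cap [ 497.42853536 -361.98038244  103.69396867]
[ 499.49069655 -332.70629027  224.70059352]
```

View pics/w3.png

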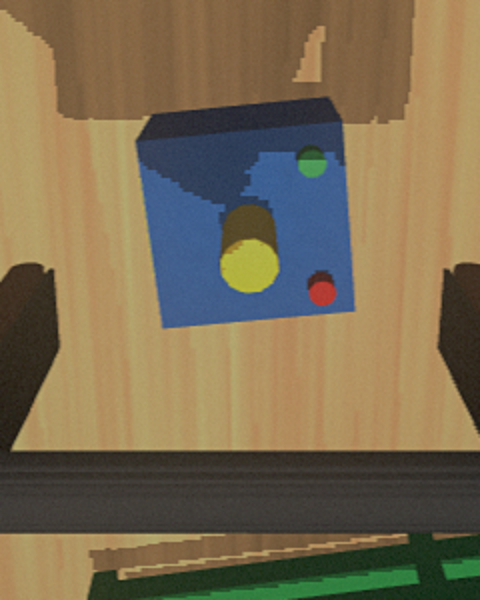

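The plug sits home and upright: its cap is at crop (249,266), 105 mm high. Next I'll move above the knob.

Call:
servo_tool(steps=[[[0.0036, 0.0349, 0.001], [0, 0, 0.6], 1], [[0.0036, 0.0349, 0.001], [0, 0, 0.6], 1], [[0.0036, 0.0349, 0.001], [0, 0, 0.6], 1], [[0.0036, 0.0349, 0.001], [0, 0, 0.6], 1], [[0.0036, 0.0349, 0.001], [0, 0, 0.6], 1], [[0.0036, 0.0349, 0], [0, 0, 0.6], 1], [[0.0036, 0.0349, 0], [0, 0, 0.6], 1], [[0.0036, 0.0349, 0], [0, 0, 0.6], 1]])

```text
t: 10.38
ee_pos: [528.5, -52.3, 229.8]
orientation: [2.133, 2.307, -0.0]
ft_force: [0.4, 0.5, -1.1]
width: 88.0
grasp_force: 0.0
```

Call:
servo_tool(steps=[[[0.0036, 0.0349, 0], [0, 0, 0.6], 1], [[0.0036, 0.0349, 0], [0, 0, 0.6], 1], [[0, 0, 0], [0, 0, 0], 1], [[0, 0, 0], [0, 0, 0], 1], [[0, 0, 0], [0, 0, 0], 1], [[0, 0, 0], [0, 0, 0], 1], [[0, 0, 0], [0, 0, 0], 1], [[0, 0, 0], [0, 0, 0], 1]])

```text
t: 11.05
ee_pos: [535.5, 15.1, 229.8]
orientation: [2.11, 2.327, -0.0]
ft_force: [0.0, -0.0, 0.5]
width: 87.8
grasp_force: 0.0
```

Run:
```python
from h import *
E=[]
for i in range(5):
    w=get("wrist"); C=cloud(w)-w["o"]["ee_pos"]; E.append(w["o"]["ee_pos"])
    h=cv2.cvtColor(w["color"],cv2.COLOR_BGR2HSV); m=(cv2.inRange(h,(0,140,50),(9,255,255))|cv2.inRange(h,(172,140,50),(180,255,255)))>0
    k=m&(abs(C[...,0])<50)&(abs(C[...,1])<60)&(C[...,2]>-35)&(C[...,2]<-18)
    P=C[k]; print(len(P),P.mean(0).round(1),P.min(0).round(1),P.max(0).round(1))
print(np.mean(E,0))
cv2.imwrite("pics/w4.png",w["color"])
```

```text
816 [  0.6   2.  -30.4] [ -7.7  -7.2 -35. ] [  9.2   9.9 -28.2]
807 [  0.6   1.9 -30.4] [ -7.8  -7.3 -35. ] [  9.1   9.8 -28.3]
815 [  0.5   1.7 -30.5] [ -7.8  -8.  -35. ] [  9.3   9.6 -28.4]
810 [  0.6   1.5 -30.4] [ -7.8  -8.  -34.9] [  9.2   9.4 -28.1]
806 [  0.6   1.4 -30.4] [ -7.7  -8.1 -34.9] [  9.3   9.5 -28.3]
[535.45750921  15.49647018 229.87775725]
```

View pics/w4.png

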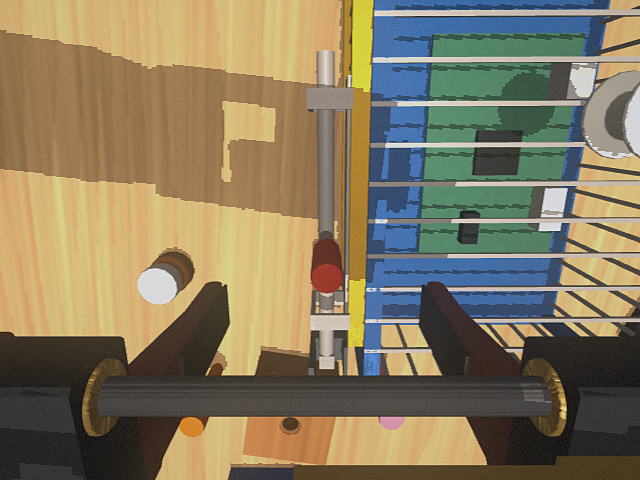

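The wrist view shows the knob at (327,275), centred between the fingers, with the bolt and gate parallel to the tool. The jar (160,285) and spool (620,115) are clear. I'll descend and grip.

Call:
servo_tool(steps=[[[0.0005, 0.001, -0.015], [0, 0, 0], 1], [[0, 0, -0.017], [0, 0, 0], 1], [[0, 0, -0.017], [0, 0, 0], 1], [[0, 0, -0.012], [0, 0, 0], 1], [[0, 0, -0.005], [0, 0, 0], -1], [[0, 0, 0], [0, 0, 0], -1], [[0, 0, 0], [0, 0, 0], -1], [[0, 0, 0], [0, 0, 0], -1]])

```text
t: 11.97
ee_pos: [536.6, 17.3, 164.7]
orientation: [2.107, 2.329, 0.001]
ft_force: [1.0, -0.3, 0.7]
width: 64.6
grasp_force: 0.0
```

Call:
servo_tool(steps=[[[0, 0, 0], [0, 0, 0], -1], [[0, 0, 0], [0, 0, 0], -1], [[0, 0, 0], [0, 0, 0], -1], [[0, 0, 0], [0, 0, 0], -1], [[0, 0, 0], [0, 0, 0], -1], [[0, 0, 0], [0, 0, 0], -1], [[0, 0, 0], [0, 0, 0], -1], [[0, 0, 0], [0, 0, 0], -1]])

```text
t: 12.63
ee_pos: [536.5, 17.4, 163.9]
orientation: [2.107, 2.329, 0.001]
ft_force: [2.5, 0.6, -1.8]
width: 17.3
grasp_force: 30.0
```

Call:
servo_tool(steps=[[[0, 0, 0.004], [0, 0, 0], -1], [[0, 0, 0.004], [0, 0, 0], -1], [[0, 0, 0.004], [0, 0, 0], -1], [[0, 0, 0.003], [0, 0, 0], -1], [[0, 0, 0.001], [0, 0, 0], -1], [[0, 0, 0], [0, 0, 0], -1], [[0, 0, 0], [0, 0, 0], -1], [[0, 0, 0], [0, 0, 0], -1]])

```text
t: 13.3
ee_pos: [536.0, 17.4, 179.9]
orientation: [2.108, 2.329, 0.0]
ft_force: [4.1, 0.3, -2.1]
width: 17.7
grasp_force: 30.0
```

Call:
servo_tool(steps=[[[-0.0004, 0.004, 0], [0, 0, 0], -1], [[-0.0005, 0.005, 0], [0, 0, 0], -1], [[-0.0006, 0.006, 0], [0, 0, 0], -1], [[-0.0007, 0.006, 0], [0, 0, 0], -1], [[0, 0, 0], [0, 0, 0], -1], [[0, 0, 0], [0, 0, 0], -1], [[0, 0, 0], [0, 0, 0], -1], [[0, 0, 0], [0, 0, 0], -1]])

```text
t: 13.97
ee_pos: [533.8, 38.6, 179.9]
orientation: [-2.108, -2.329, -0.0]
ft_force: [4.3, 1.4, -2.2]
width: 17.4
grasp_force: 30.0
```

Call:
servo_tool(steps=[[[-0.0006, 0.006, 0], [0, 0, 0], -1], [[-0.0006, 0.006, 0], [0, 0, 0], -1], [[-0.0006, 0.006, 0], [0, 0, 0], -1], [[-0.0006, 0.006, 0], [0, 0, 0], -1], [[0, 0, 0], [0, 0, 0], -1], [[0, 0, 0], [0, 0, 0], -1], [[0, 0, 0], [0, 0, 0], -1], [[0, 0, 0], [0, 0, 0], -1]])

```text
t: 14.63
ee_pos: [531.5, 62.6, 179.9]
orientation: [-2.108, -2.329, -0.001]
ft_force: [4.2, 2.1, -1.6]
width: 17.4
grasp_force: 30.0
```

Run:
```python
from h import *
E=[]
for i in range(6):
    w=get("wrist"); E.append(np.r_[w["o"]["ee_pos"],w["o"]["ft_force"]])
print(np.mean(E,0).round(2))
s=get("side"); c=s["color"][170:350,250:430]; c2=w["color"][180:480,200:500]
cv2.imwrite("pics/s5.png",np.hstack([cv2.resize(c,(400,400),interpolation=cv2.INTER_CUBIC),cv2.resize(c2,(400,400))]))
t=get("top");C=cloud(t);m=cv2.inRange(cv2.cvtColor(t["color"],cv2.COLOR_BGR2HSV),(22,130,90),(34,255,255))>0
k=m&(abs(C[...,2]-135)<10)&(abs(C[...,0]-555)<60)&(C[...,1]>-70)&(C[...,1]<240);G=C[k];print(len(G),np.polyfit(G[:,1],G[:,0],1),G[:,1].min(),G[:,1].max())
```

```text
[531.48  62.39 179.92   4.05   2.16  -1.64]
207 [-1.06209796e-01  5.58398279e+02] -61.74801067421378 225.36792749909335
```

View pics/s5.png

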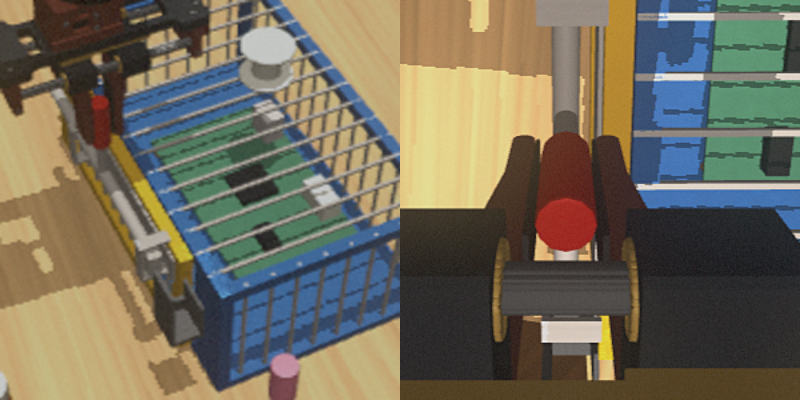

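The bolt head has been pulled back inside the outer guide loop, the knob is gripped, and the gate is still shut. Now I'll swing the knob along its arc. The hinge is at about (541,229) and the radius is 167 mm.

Call:
servo_tool(steps=[[[-0.0046, 0.0004, 0], [0, 0, -1.6], -1], [[-0.0046, 0.0004, 0], [0, 0, -1.6], -1], [[-0.0046, 0.0006, 0], [0, 0, -1.6], -1], [[-0.0046, 0.0007, 0], [0, 0, -1.6], -1], [[-0.0045, 0.0009, 0], [0, 0, -1.6], -1], [[-0.0045, 0.0009, 0], [0, 0, -1.6], -1], [[-0.0045, 0.0011, 0], [0, 0, -1.6], -1], [[-0.0044, 0.0012, 0], [0, 0, -1.6], -1]])

```text
t: 15.7
ee_pos: [495.5, 68.4, 180.1]
orientation: [2.355, 2.078, 0.001]
ft_force: [4.5, 0.9, -1.9]
width: 17.7
grasp_force: 30.0
```

Call:
servo_tool(steps=[[[-0.0044, 0.0014, 0], [0, 0, -1.6], -1], [[-0.0044, 0.0014, 0], [0, 0, -1.6], -1], [[-0.0043, 0.0016, 0], [0, 0, -1.6], -1], [[-0.0043, 0.0017, 0], [0, 0, -1.6], -1], [[-0.0042, 0.0018, 0], [0, 0, -1.5], -1], [[-0.0042, 0.0019, 0], [0, 0, -1.5], -1], [[-0.0041, 0.0021, 0], [0, 0, -1.5], -1], [[-0.0041, 0.0021, 0], [0, 0, -1.5], -1]])

```text
t: 16.37
ee_pos: [462.2, 82.2, 180.4]
orientation: [2.565, 1.811, 0.003]
ft_force: [8.2, -1.6, -2.9]
width: 17.4
grasp_force: 30.0
```

Call:
servo_tool(steps=[[[0, 0, 0], [0, 0, 0], -1], [[0, 0, 0], [0, 0, 0], -1], [[0, 0, 0], [0, 0, 0], -1], [[0, 0, 0], [0, 0, 0], -1], [[0, 0, 0], [0, 0, 0], -1], [[0, 0, 0], [0, 0, 0], -1], [[0, 0, 0], [0, 0, 0], -1], [[0, 0, 0], [0, 0, 0], -1]])

```text
t: 17.03
ee_pos: [462.1, 82.0, 180.3]
orientation: [2.564, 1.813, 0.002]
ft_force: [7.0, -1.5, -1.9]
width: 17.7
grasp_force: 30.0
```

Run:
```python
from h import *
E=[]
for i in range(6):
    t=get("top"); E.append(np.r_[t["o"]["ee_pos"],t["o"]["ft_force"]])
print(np.mean(E,0).round(2),t["o"]["width"],t["o"]["grasp_force"])
C=cloud(t);m=cv2.inRange(cv2.cvtColor(t["color"],cv2.COLOR_BGR2HSV),(22,130,90),(34,255,255))>0
k=m&(abs(C[...,2]-135)<10)&(C[...,0]>420)&(C[...,0]<600)&(C[...,1]>-90)&(C[...,1]<240);G=C[k]
p=np.polyfit(G[:,1],G[:,0],1);print(len(G),p,"angle",np.arctan(p[0])+np.arctan(.1075))
P=C[m&(abs(C[...,0]-499)<30)&(abs(C[...,1]+372)<30)&(C[...,2]>90)];print("plug cap",P.mean(0))
s=get("side"); c=s["color"][140:480,180:460]
cv2.imwrite("pics/end.png",np.hstack([cv2.resize(c,(400,486)),cv2.resize(t["color"][150:350,160:325],(400,486))]))
```

```text
[462.12  82.01 180.29   6.16  -1.4   -1.85] 17.313602490079976 30.00070810317993
263 [3.47837867e-01 4.55951025e+02] angle 0.4418360948026345
plug cap [ 498.15935664 -367.87888849  103.92932205]
```

View pics/end.png

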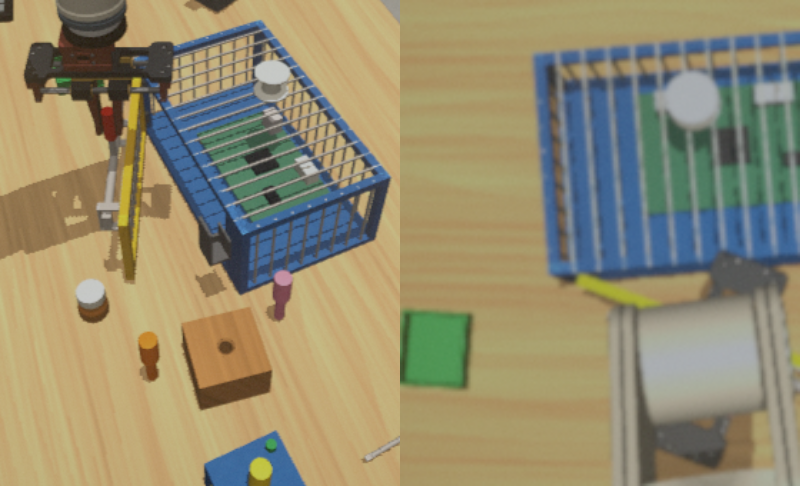

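The gate is open at 0.44 rad with the knob gripped at (108,122). The plug is home at (260,472), and the jar, spool, tray and driver haven't moved. Handing in.

```bash
python3 -c "
from workcell import close_job
print(close_job())"
```

```text
the job is handed in; nothing more can be done
None
```

The job is handed in: the plug is home in the interlock socket and released, the bolt is drawn back about 45 mm, and the gripper is holding the gate steady at about 25° (0.44 rad measured from the top camera); no verdict came back.

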